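# Hold the electrode cover over the test cell for its screws

## Robot

A 6-joint arm with a two-finger parallel gripper is mounted at the origin on a cart in front of the work surface, level with it; the furniture and walls round the work are solid. World frame = base frame: x ahead of the robot, y to its left, z up, the work surface at z = 0. Lengths are in m, angles in rad, forces in N, time in s.
With the tool pointing down it reaches from about 0.3 to 0.775 m from the base axis. Payload 14.6 kg.
Tool frame: the origin (TCP) lies at the very end of the fingers, on their centre line; the grasp point (between the pads) lies ctrl.grasp_offset behind it (ctrl.grasp_offset is the distance from the TCP to the grasp point, in m); z points along the fingers, y is the direction in which the jaws open and shut (so a half turn about z gives the same grasp; the last joint's range is limited). The gripper opens to 94 mm and grips with 3 to 60 N. Pads are 16 mm wide; open, the fingers measure 119 mm over their backs; the gripper's body (75 mm by 177 mm) begins 78 mm behind the grasp point.
Start: joints at [1.133, 0.3, 1.521, -0, 1.321, -0.067], TCP at [0.199, 0.513, 0.205] pointing down, gripper open.
Joint ranges: [-3.03, 3.03], [-0.79, 2.21], [0.23, 2.52], [-1.04, 4.18], [0, 3.07], [-2.55, 2.55]. Speed limits (rad/s): [2.22, 2.22, 2.57, 3.14, 3.14, 3.14].

## Interface

Orientations are given as [roll, pitch, yaw] about the fixed x, y, z axes, in that order (R = Rz(yaw) Ry(pitch) Rx(roll)).
In Python, from station import ctrl gives the robot as it stands. The module is installed in compiled form; this text tells all that it offers.
- The arm moves only by the tool carry_out, never from a script. Its argument "deltas" is a list of rows, each an object of numbers: "x", "y", "z": the shift along the tool's x, y, z in units of 0.02 m (1.0 is 0.02 m); "wx", "wy", "wz": the turn, a rotation vector about the tool's x, y, z in units of 0.08 rad (1.0 is 0.08 rad); "jaw": the opening in per cent of the stroke, from 0 (shut) to 100 (fully open). A call has 1 to 12 rows; each row shifts and turns the commanded pose from where the row before left it, along the tool's axes as they then stand; what a row does not reach is not made up. A row lasts 1/12 s, in which the tool goes at most 41.7 mm and 7.16 degrees, less where a joint would pass 70% of its speed; a pose out of reach is approached as far as the arm can. A call with a number of a shift or a turn outside -1 to 1 is refused whole. A call with a gripper value outside its range is refused whole. The fingers move at their own pace and stop on an object; "squeeze" is the grip in N (left out, the last holds). Time passes only in rows, so rows that do not move let the fingers close. It gives the time, the measured TCP pose, the force and the opening at its end, in the units of the state.
- ctrl.get_obs(): the state, without advancing time (a new reading comes with each control period).
- ctrl.camera(name): name is "side" or "top" or "wrist"; returns the picture (480x640x3 uint8, blue, green, red); there is no depth.
- ctrl.camera_params(name): a dict with "mtx" (3x3 intrinsics, pixels), "origin" and "attitude" of the camera in the world. Camera axes: x right, y down, z forward; pixel columns grow to the right and rows downward; lengths in m; the calibration is good to about 2 mm. A picture is of the moment at which its call begins: read the wrist's pose just before it. camera_params takes no time and is no camera call; for the wrist camera it gives the pose at the moment of the call.
- ctrl.hand_in(): hands the job in, once; it reports no verdict.
Trained networks look in the newest picture that a camera, given by its name, has taken for a name from the list of things; names that differ only in an ending like _2 or _b are one class to them, and where a whole thing is asked for, a point or a joint stands for the part that bears it (a point fixed in the world has none). Each returns a list of dicts, best first, with "conf" (0 to 1); they miss things now and then, are a little off and sometimes report something else, mostly with a low value. They report only what shows in the picture. A call takes as long as a camera call.
- ctrl.boxes_of(camera, label): "rect" ([left, top, right, bottom] in pixels, round what is visible of it).
- ctrl.mark_of(camera, label): "position" ([row, column] in pixels: a listed point, or the origin of a listed thing).
The state is a dict: "time_s": time; "qpos": joint angles; "joint_vel": joint speeds; "tau": joint torques, N m; "ee_pos": TCP position; "eef_rot": TCP orientation; "force": force on the tool from outside, world axes, zero at the start; "moment": the same for the moment, N m; "grip_width": finger opening in m.
Only numpy, scipy, OpenCV 4.12 (cv2) and the standard library are available. Lean on these libraries where they do the work, as an engineer would, in place of code of your own. Each camera call takes 0.05 s, during which the arm holds its last target.

## Task

Lift the four-hole electrode cover out of the blue parts tray, leaving the two-hole cover in place, and bring it over the grey test cell with its red terminal at the same end as the cell's. Without banging the cell, lower it until its steel disc dips into the bore and each of its four holes stands centred over its brass threaded hole, ready for a colleague to start the screws. Finish holding it there, level and still, the plate about 10 mm above the gasket and no part of it touching the cell; do not push or tip the timer or the two bottles.

Things in the scene. Friction and masses are not known exactly. Their poses are not given: they have to be found in the camera images.
- cover: the four-hole electrode cover: white plate 120 x 90 x 8 mm (long side along x), 13 mm screw holes near its 4 corners, steel electrode disc (52 mm diameter, 4 mm thick) on a 30 mm thick stem below, on which it stands in the tray. Origin: centre of the disc's underside; z up; plate from z = 20 to 28 mm. Red terminal (12 mm diameter, top z = 47 mm) at x = -50 mm. 0.17 to 0.31 kg
- other_cover: the two-hole cover, to be left alone: same plate, disc, handle and red terminal as the four-hole cover, but only two 13 mm holes, at the middles of its long sides (x 0, y +-34 mm). Same origin and axes. It lies in the tray beside the other; which lies where varies
- tray: blue open parts tray 166 x 292 x 30 mm (long side along its y), walls and floor 4 mm, fixed to the bench; origin under its centre, z up. Holds the two covers side by side along y, tweezers between them, and at one end two rubber bungs (up to 30 mm high) and a hex key, all loose
- cell: grey test cell fixed to the bench: block 130 x 100 mm (long side along x), top face at z = 50 mm, round bore of 64 mm diameter, 36 mm deep in its middle, four M5 threaded holes in brass inserts round it. Red terminal on a ledge at the -x end (centre x = -81 mm, top z = 53 mm), brass hose barb at the +x end. Origin: centre of the underside, z up
- cover_grip (a point): middle of the cover's black bridge handle, 64 mm above the cover's origin: flat-sided bar 76 mm long (x), 12 mm wide (y, the way to grip it), 10 mm tall, 31 mm clear over the plate, on two steel posts of 10 mm at x = +-32 mm; axes of the cover
- cover_face (a point): centre of the plate's underside, 20 mm above the cover's origin; axes of the cover
- cell_top (a point): centre of the top of the black rubber gasket (88 mm diameter, 3 mm thick) that rings the bore: on the bore's axis, 53 mm above the cell's origin; axes of the cell
- timer: white timer 66 x 66 x 19 mm lying left of the cell (a dish with the four screws stands fixed behind it); origin under its centre; bystander
- blue_bottle: small white bottle with a blue cap, 36 mm diameter, 78 mm high, standing behind the tray; origin under its centre; bystander
- wash_bottle: white wash bottle with a red cap and bent spout, 66 x 105 x 195 mm, standing behind the tray; origin under its centre; bystander
- cover_hole1 (a point): lower mouth of the cover's screw hole 1, at x -47, y 32 mm from the plate's centre, in the plate's underside; axes of the cover
- cell_hole1 (a point): mouth of the cell's threaded hole 1, at x -47, y 32 mm in the cell's frame, in the block's top face; cover hole 1 belongs over it; axes of the cell
- cover_hole2 (a point): lower mouth of the cover's screw hole 2, at x 47, y 32 mm from the plate's centre, in the plate's underside; axes of the cover
- cell_hole2 (a point): mouth of the cell's threaded hole 2, at x 47, y 32 mm in the cell's frame, in the block's top face; cover hole 2 belongs over it; axes of the cell
- cover_hole3 (a point): lower mouth of the cover's screw hole 3, at x 47, y -32 mm from the plate's centre, in the plate's underside; axes of the cover
- cell_hole3 (a point): mouth of the cell's threaded hole 3, at x 47, y -32 mm in the cell's frame, in the block's top face; cover hole 3 belongs over it; axes of the cell
- cover_hole4 (a point): lower mouth of the cover's screw hole 4, at x -47, y -32 mm from the plate's centre, in the plate's underside; axes of the cover
- cell_hole4 (a point): mouth of the cell's threaded hole 4, at x -47, y -32 mm in the cell's frame, in the block's top face; cover hole 4 belongs over it; axes of the cell

How it is judged:
On the way:
1. the four-hole cover is lifted clear out of the tray, the two-hole cover still lying in it (z of cover in the frame of tray above 0.045 m and contact force between cover and the fingers above 1 N and distance of other_cover from where it was at the start of the episode below 0.03 m), for 0.2 s.
At the end, for the whole second after the job is handed in: the fingers hold the four-hole cover still, level within 0.06 rad, not touching the cell; each hole within 4 mm (from above) of its own threaded hole, red terminals at one end; plate underside 5 to 15 mm above the gasket; the two-hole cover within 30 mm of where it lay (horizontal distance between cover_hole1 and cell_hole1 below 0.004 m and horizontal distance between cover_hole2 and cell_hole2 below 0.004 m and horizontal distance between cover_hole3 and cell_hole3 below 0.004 m and horizontal distance between cover_hole4 and cell_hole4 below 0.004 m and z of cover_face in the frame of cell_top between 0.005 and 0.015 m and angle between cover's own z axis and vertical below 0.06 rad and linear speed of cover below 0.01 m/s and contact force between cover and cell below 0.2 N and contact force between cover and the fingers above 1 N and distance of other_cover from where it was at the start of the episode below 0.03 m); the arm keeps its last pose, push and grip.
It fails at once if the cover is banged or pressed onto the cell (over 20 N) (contact force between cover and cell above 20 N).
It fails at once if the two-hole cover is taken or pushed (30 mm) (distance of other_cover from where it was at the start of the episode above 0.03 m).
It fails at once if the timer or a bottle is pushed (30 mm) or tipped (distance of any of timer, blue_bottle, wash_bottle from where it was at the start of the episode above 0.03 m or angle between any of timer, blue_bottle, wash_bottle's own z axis and vertical above 0.4 rad).
It also fails if it takes over 32 s, if anything falls off the work surface, if the arm or the gripper's body presses on something with over 40 N, if the wrist force passes 120 N, or if a joint passes its speed limit or range.

## Working session

There is one attempt and no reset: what is moved stays moved. The work goes in short steps, Python scripts to look and compute and a tool call to move; the robot and the scene stay as the last step left them, time stands still between calls to the robot, and variables do not carry over. Pictures are saved under pics/ and viewed, and the job is handed in when it is done.

Besides the shell and the picture viewer there is one more tool, called as name(argument=value, ...) on one line, values as JSON. carry_out: Moves the arm, as the interface text tells. Its arguments: {"type":"object","properties":{"deltas":{"type":"array"},"squeeze":{"type":"number"}},"required":["deltas"]}

```bash
mkdir -p pics
cat > h.py <<'E'
from station import ctrl
import numpy as np, cv2
from scipy.spatial.transform import Rotation as R
def cam(n):
    p=ctrl.camera_params(n); return p
def snap(n,f):
    im=ctrl.camera(n); cv2.imwrite('pics/'+f,im); return im
E
python3 - <<'E'
from h import *
print(ctrl.grasp_offset, ctrl.get_obs())
for n in ['top','side','wrist']:
    print(n,cam(n)); snap(n,n+'0.png')
    for l in ['cover','other_cover','cell','cover_grip','cell_top','tray']:
        print(n,l,ctrl.mark_of(n,l)[:3]) if n!='side' else None
E
```

```text
0.0188 {'time_s': 0.0, 'qpos': array([ 1.13341733e+00,  3.00461302e-01,  1.52159691e+00, -3.36326575e-05,
        1.32069988e+00, -6.66122238e-02]), 'joint_vel': array([-7.81265137e-04, -4.45854669e-05,  1.97215307e-03,  1.23758696e-03,
       -1.02347912e-03, -1.88554952e-04]), 'tau': array([ 1.44872138e-03, -5.31806695e+01, -3.52733874e+01,  7.09446031e-02,
        2.43432366e-02, -8.04072056e-05]), 'ee_pos': array([0.19918414, 0.51237536, 0.20488501]), 'eef_rot': array([-3.14042763e+00, -4.50704713e-05,  2.77083420e+00]), 'force': array([0.19802046, 1.05633336, 0.75225906]), 'moment': array([-0.00015166, -0.02112135, -0.0013853 ]), 'grip_width': 0.0942482619661257}
top {'mtx': array([[615.67664247,   0.        , 323.99266243],
       [  0.        , 615.67664247, 233.40256944],
       [  0.        ,   0.        ,   1.        ]]), 'origin': array([0.45160984, 0.12876688, 1.76149731]), 'attitude': array([-3.08328473e+00,  1.15300388e-03, -1.54852307e+00])}
top cover [{'position': [260.3, 387.5], 'conf': 0.56}]
top other_cover [{'position': [260.0, 424.8], 'conf': 0.83}, {'position': 
[... 413 characters left out ...]
.1], 'conf': 0.52}]
side {'mtx': array([[468.32082391,   0.        , 323.07995547],
       [  0.        , 468.32082391, 239.22688668],
       [  0.        ,   0.        ,   1.        ]]), 'origin': array([ 0.09999647, -0.75229447,  0.67604309]), 'attitude': array([-2.1050875 ,  0.02401342, -0.50433131])}
wrist {'mtx': array([[334.51604801,   0.        , 317.36382662],
       [  0.        , 334.51604801, 240.55127478],
       [  0.        ,   0.        ,   1.        ]]), 'origin': array([0.13208208, 0.53901423, 0.38451337]), 'attitude': array([2.89298373e+00, 1.70481934e-04, 1.20031419e+00])}
wrist cover []
wrist other_cover []
wrist cell []
wrist cover_grip []
wrist cell_top []
wrist tray []
```

View pics/top0.png

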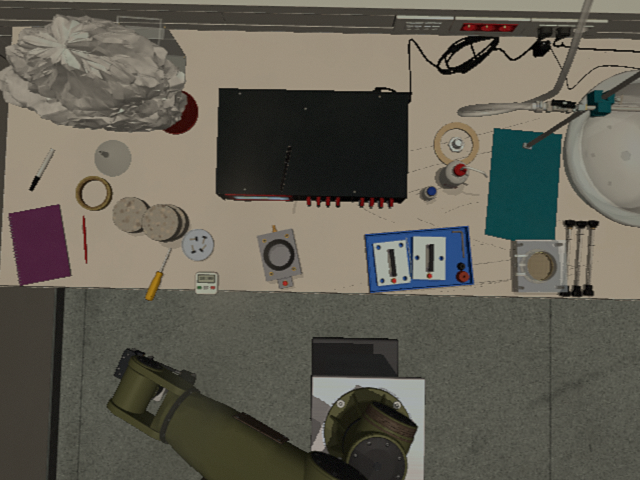

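View pics/side0.png

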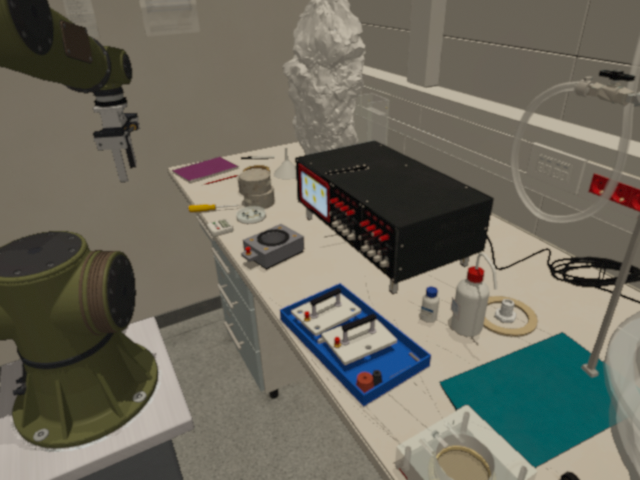

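Run:
```python
import cv2
im=cv2.imread('pics/top0.png')[170:350,220:460]
cv2.imwrite('pics/top0z.png',cv2.resize(im,(800,600),interpolation=cv2.INTER_CUBIC))
```

```text
(no output)
```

View pics/top0z.png

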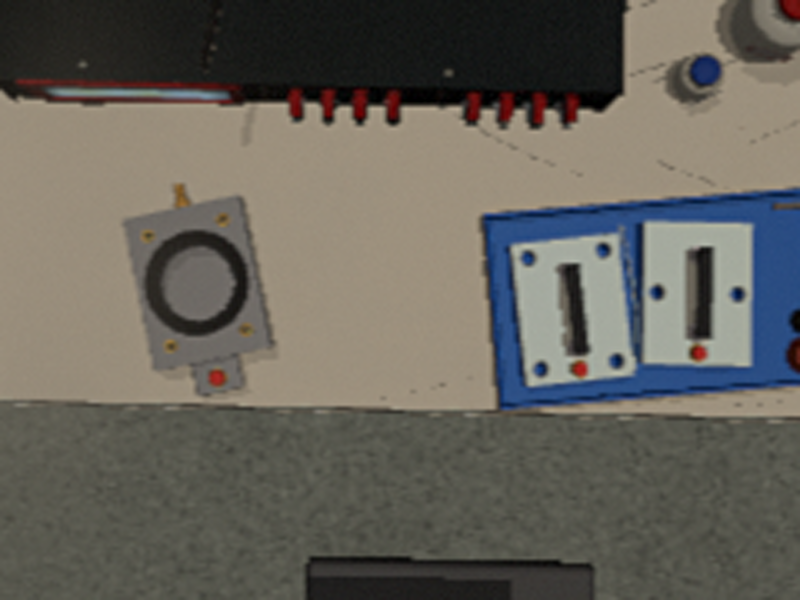

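Top view: the four-hole cover is the left one in the tray, centred near pixel (391,263), and the two-hole one is at about (429,258). The cell is near (279,254). Both red terminals are at the near end. I'll work out coarse positions next.

```bash
cat >> h.py <<'E'
def ray(p,uv):
    d=np.linalg.inv(p['mtx'])@np.array([uv[0],uv[1],1.]); return R.from_euler('xyz',p['attitude']).as_matrix()@d
def onz(p,uv,z):
    d=ray(p,uv); o=p['origin']; return o+d*(z-o[2])/d[2]
def proj(p,X):
    c=R.from_euler('xyz',p['attitude']).as_matrix().T@(np.asarray(X)-p['origin']); q=p['mtx']@c; return q[:2]/q[2]
def fit(model,W):
    # 2D rigid fit model->W : yaw, t
    m=np.asarray(model)[:,:2];w=np.asarray(W)[:,:2];mc=m-m.mean(0);wc=w-w.mean(0)
    a=np.arctan2((mc[:,0]*wc[:,1]-mc[:,1]*wc[:,0]).sum(),(mc*wc).sum())
    c,s=np.cos(a),np.sin(a);M=np.array([[c,-s],[s,c]]);t=w.mean(0)-M@m.mean(0)
    return a,t,w-(m@M.T+t)
H=np.array([[-47,32],[47,32],[47,-32],[-47,-32]])/1000.
E
python3 - <<'E'
from h import *
p=cam('top')
f=lambda l:[(220+x*.3,170+y*.3) for x,y in l]
for n,l,z in [('cover',[(540,369),(528,258),(603,250),(616,361)],.032),('cell',[(169,345),(148,235),(222,219),(245,329)],.05)]:
    W=[onz(p,u,z) for u in f(l)]
    a,t,r=fit(H,W); print(n,a,t,np.round(r*1000,1).tolist())
E
```

```text
cover 0.1280315756232009 [ 0.47403859 -0.05825624] [[0.1, 0.1], [-0.1, -0.2], [-0.1, 0.2], [0.1, -0.1]]
cell 0.22661074539102238 [0.48973387 0.25723113] [[0.0, 0.4], [-0.4, -0.6], [0.0, 0.3], [0.3, -0.1]]
```

carry_out(deltas=[{"wz": -0.89},{"wz": -0.89},{"wz": -0.89},{"wz": -0.89},{"wz": -0.89},{"wz": -0.89},{"wz": -0.89},{"y": -0.5,"x": -0.2},{"y": -1,"x": -0.33},{"y": -1,"x": -0.33},{"y": -1,"x": -0.33},{"y": -1,"x": -0.33}])

```text
invalid input
```

carry_out(deltas=[{"y": -1,"x": -0.33},{"y": -1,"x": -0.33},{"y": -1,"x": -0.33},{"y": -1,"x": -0.33},{"y": -1,"x": -0.33},{"y": -1,"x": -0.33},{"y": -1,"x": -0.33},{"y": -1,"x": -0.33},{"y": -1,"x": -0.33},{"y": -1,"x": -0.33},{"y": -1,"x": -0.33},{"y": -1,"x": -0.33}])

```text
invalid input
```

carry_out(deltas=[{"y": -1,"x": -0.33},{"y": -1,"x": -0.33},{"y": -1,"x": -0.33},{"y": -1,"x": -0.33},{"y": -1,"x": -0.33},{"y": -1,"x": -0.33},{"y": -1,"x": -0.33},{"y": -1,"x": -0.33},{"y": -1,"x": -0.33},{"y": -1,"x": -0.33,"jaw": 45},{"jaw": 45},{"jaw": 45}])

```text
invalid input
```

Run:
```python
from h import *
o=ctrl.get_obs(); print(o['time_s'],o['ee_pos'],o['eef_rot'],o['force'],o['grip_width'])
snap('wrist','w1.png'); p=cam('wrist'); print(p['origin'],p['attitude'])
for l in ['cover_grip','cover_hole1','cover_hole2','cover_hole3','cover_hole4']: print(l,ctrl.mark_of('wrist',l)[:4])
```

```text
0.75 [0.19930875 0.5126066  0.20543017] [-3.14157981e+00 -1.27778770e-07  2.77074096e+00] [ 0.02303604 -0.23096208 -0.5102014 ] 0.09418175935264611
[0.1320835  0.53901704 0.3846001 ] [ 2.89297234e+00 -6.23779847e-06  1.20031380e+00]
cover_grip []
cover_hole1 []
cover_hole2 []
cover_hole3 []
cover_hole4 []
```

View pics/w1.png

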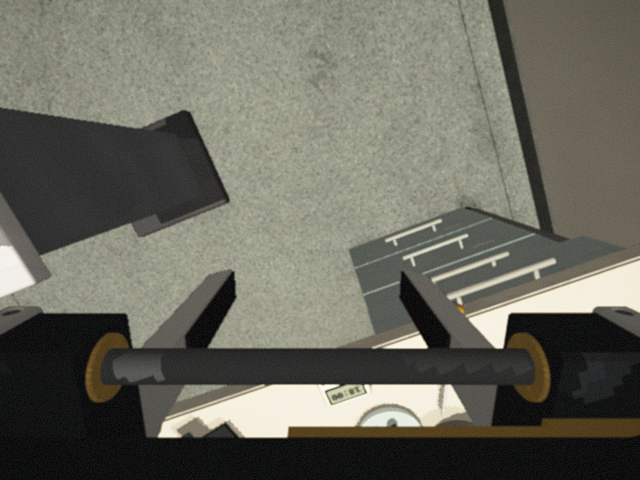

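The moves were refused as invalid. I'll try one small row with every key given.

carry_out(deltas=[{"x": 0,"y": 0,"z": 0,"wx": 0,"wy": 0,"wz": -0.89,"jaw": 100}])

```text
time_s: 1.13
ee_pos: [0.1993, 0.5126, 0.2054]
eef_rot: [-3.142, -0.0, 2.841]
force: [0.2, -0.0, 0.5]
grip_width: 0.0939
```

carry_out(deltas=[{"x": 0,"y": 0,"z": 0,"wx": 0,"wy": 0,"wz": -0.89,"jaw": 45},{"x": 0,"y": 0,"z": 0,"wx": 0,"wy": 0,"wz": -0.89,"jaw": 45},{"x": 0,"y": 0,"z": 0,"wx": 0,"wy": 0,"wz": -0.89,"jaw": 45},{"x": 0,"y": 0,"z": 0,"wx": 0,"wy": 0,"wz": -0.89,"jaw": 45},{"x": 0,"y": 0,"z": 0,"wx": 0,"wy": 0,"wz": -0.89,"jaw": 45},{"x": 0,"y": 0,"z": 0,"wx": 0,"wy": 0,"wz": -0.9,"jaw": 45},{"x": -0.2,"y": -0.5,"z": 0,"wx": 0,"wy": 0,"wz": 0,"jaw": 45},{"x": -0.33,"y": -1,"z": 0,"wx": 0,"wy": 0,"wz": 0,"jaw": 45},{"x": -0.33,"y": -1,"z": 0,"wx": 0,"wy": 0,"wz": 0,"jaw": 45},{"x": -0.33,"y": -1,"z": 0,"wx": 0,"wy": 0,"wz": 0,"jaw": 45},{"x": -0.33,"y": -1,"z": 0,"wx": 0,"wy": 0,"wz": 0,"jaw": 45},{"x": -0.33,"y": -1,"z": 0,"wx": 0,"wy": 0,"wz": 0,"jaw": 45}])

```text
time_s: 2.13
ee_pos: [0.2505, 0.4067, 0.2054]
eef_rot: [-3.142, 0.0, -3.016]
force: [0.7, -0.4, 0.1]
grip_width: 0.0422
```

carry_out(deltas=[{"x": -0.33,"y": -1,"z": 0,"wx": 0,"wy": 0,"wz": 0,"jaw": 45},{"x": -0.33,"y": -1,"z": 0,"wx": 0,"wy": 0,"wz": 0,"jaw": 45},{"x": -0.33,"y": -1,"z": 0,"wx": 0,"wy": 0,"wz": 0,"jaw": 45},{"x": -0.33,"y": -1,"z": 0,"wx": 0,"wy": 0,"wz": 0,"jaw": 45},{"x": -0.33,"y": -1,"z": 0,"wx": 0,"wy": 0,"wz": 0,"jaw": 45},{"x": -0.33,"y": -1,"z": 0,"wx": 0,"wy": 0,"wz": 0,"jaw": 45},{"x": -0.33,"y": -1,"z": 0,"wx": 0,"wy": 0,"wz": 0,"jaw": 45},{"x": -0.33,"y": -1,"z": 0,"wx": 0,"wy": 0,"wz": 0,"jaw": 45},{"x": -0.33,"y": -1,"z": 0,"wx": 0,"wy": 0,"wz": 0,"jaw": 45},{"x": -0.33,"y": -1,"z": 0,"wx": 0,"wy": 0,"wz": 0,"jaw": 45},{"x": -0.33,"y": -1,"z": 0,"wx": 0,"wy": 0,"wz": 0,"jaw": 45},{"x": -0.33,"y": -1,"z": 0,"wx": 0,"wy": 0,"wz": 0,"jaw": 45}])

```text
time_s: 3.13
ee_pos: [0.3595, 0.1788, 0.2055]
eef_rot: [3.142, 0.0, -3.016]
force: [0.0, -0.8, -1.2]
grip_width: 0.0423
```

carry_out(deltas=[{"x": -0.35,"y": -1,"z": 0,"wx": 0,"wy": 0,"wz": 0,"jaw": 45},{"x": -0.35,"y": -1,"z": 0,"wx": 0,"wy": 0,"wz": 0,"jaw": 45},{"x": -0.35,"y": -1,"z": 0,"wx": 0,"wy": 0,"wz": 0,"jaw": 45},{"x": -0.35,"y": -1,"z": 0,"wx": 0,"wy": 0,"wz": 0,"jaw": 45},{"x": -0.35,"y": -1,"z": 0,"wx": 0,"wy": 0,"wz": 0,"jaw": 45},{"x": -0.35,"y": -1,"z": 0,"wx": 0,"wy": 0,"wz": 0,"jaw": 45},{"x": -0.35,"y": -1,"z": 0,"wx": 0,"wy": 0,"wz": 0,"jaw": 45},{"x": -0.35,"y": -1,"z": 0,"wx": 0,"wy": 0,"wz": 0,"jaw": 45},{"x": -0.35,"y": -1,"z": 0,"wx": 0,"wy": 0,"wz": 0,"jaw": 45},{"x": -0.35,"y": -1,"z": 0,"wx": 0,"wy": 0,"wz": 0,"jaw": 45},{"x": -0.35,"y": -1,"z": 0,"wx": 0,"wy": 0,"wz": 0,"jaw": 45},{"x": -0.35,"y": -1,"z": 0,"wx": 0,"wy": 0,"wz": 0,"jaw": 45}])

```text
time_s: 4.13
ee_pos: [0.4733, -0.0484, 0.2055]
eef_rot: [-3.141, 0.0, -3.016]
force: [0.7, 0.5, 0.2]
grip_width: 0.0423
```

Run:
```python
from h import *
snap('side','s1.png')
o=ctrl.get_obs(); print(o['time_s'],o['ee_pos'],o['eef_rot'],o['qpos'])
p=cam('wrist');snap('wrist','w2.png');  print(p['origin'],p['attitude'])
for l in ['cover_grip','cover_hole1','cover_hole2','cover_hole3','cover_hole4']: print(l,ctrl.mark_of('wrist',l)[:4])
```

```text
4.1833 [ 0.47438552 -0.05074891  0.2053688 ] [-3.14071494e+00  2.81674387e-04 -3.01730915e+00] [-1.82935541e-01  1.36580795e-01  1.72011954e+00 -7.83352012e-04
  1.28435849e+00 -1.87779413e+00]
[ 0.4027941  -0.05897268  0.38449362] [2.89253974e+00 2.78883656e-04 1.69542882e+00]
cover_grip [{'position': [231.0, 310.4], 'conf': 0.76}]
cover_hole1 [{'position': [263.1, 339.1], 'conf': 0.87}, {'position': [180.0, 339.2], 'conf': 0.74}, {'position': [263.3, 283.0], 'conf': 0.61}, {'position': [180.0, 282.8], 'conf': 0.57}]
cover_hole2 [{'position': [263.1, 339.1], 'conf': 0.87}, {'position': [180.0, 339.2], 'conf': 0.74}, {'position': [263.3, 283.0], 'conf': 0.61}, {'position': [180.0, 282.8], 'conf': 0.57}]
cover_hole3 [{'position': [263.1, 339.1], 'conf': 0.87}, {'position': [180.0, 339.2], 'conf': 0.74}, {'position': [263.3, 283.0], 'conf': 0.61}, {'position': [180.0, 282.8], 'conf': 0.57}]
cover_hole4 [{'position': [263.1, 339.1], 'conf': 0.87}, {'position': [180.0, 339.2], 'conf': 0.74}, {'position': [263.3, 283.0], 'conf': 0.61}, {'position': [180.0, 282.8], 'conf': 0.57}]
```

View pics/w2.png

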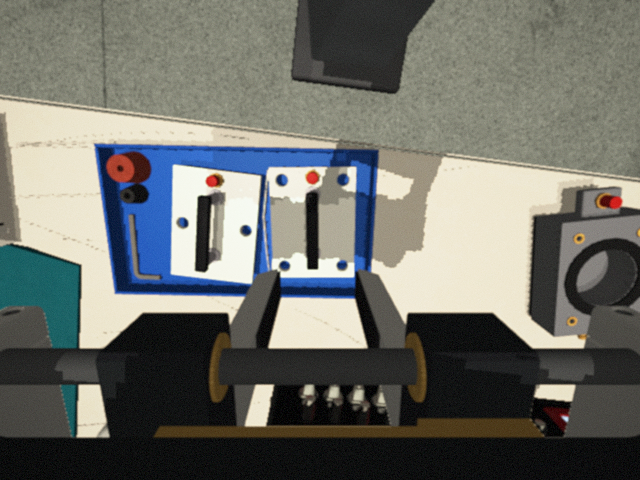

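Run:
```python
from h import *
p={'mtx':cam('wrist')['mtx'],'origin':np.array([ 0.4027941,-0.05897268,0.38449362]),'attitude':np.array([2.89253974e+00,2.78883656e-04,1.69542882e+00])}
l=[(339.2,180),(339.1,263.1),(283,263.3),(282.8,180)]
print('w',*fit(H,[onz(p,u,.024) for u in l]))
im=cv2.imread('pics/w2.png')
cv2.imwrite('pics/w2z.png',cv2.resize(im[140:300,240:400],(600,600),interpolation=cv2.INTER_CUBIC))
hsv=cv2.cvtColor(im,cv2.COLOR_BGR2HSV)
m=((hsv[...,0]>95)&(hsv[...,0]<130)&(hsv[...,1]>90)).astype('uint8')
n,_,s,c=cv2.connectedComponentsWithStats(m)
for i in range(1,n):
    if 15<s[i,4]<400: print(s[i],c[i])
print('grip',onz(p,(310.4,231),.068))
```

```text
w 0.12242202772134789 [ 0.47481359 -0.05706199] [[ 0.00073576 -0.0018584 ]
 [-0.00071353 -0.0004408 ]
 [-0.00039676  0.00012673]
 [ 0.00037452  0.00217247]]
[277 175  10  10  83] [281.71084337 179.45783133]
[338 174  11  11  92] [342.58695652 179.2173913 ]
[265 187   7  83 306] [268.41830065 227.63071895]
[179 218   9   9  60] [182.86666667 222.        ]
[243 226   8   8  56] [246.26785714 229.58928571]
[338 260   8   9  60] [341.58333333 264.21666667]
[281 262   8   7  52] [284.5 265. ]
grip [ 0.47403725 -0.05693835  0.068     ]
```

View pics/w2z.png

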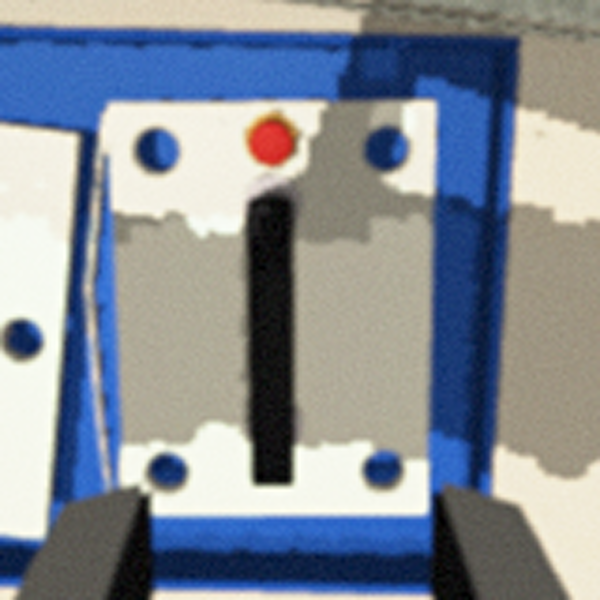

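Run:
```python
from h import *
p={'mtx':cam('wrist')['mtx'],'origin':np.array([ 0.4027941,-0.05897268,0.38449362]),'attitude':np.array([2.89253974e+00,2.78883656e-04,1.69542882e+00])}
l=[(342.8,179.5),(341.8,264.9),(284.3,265.2),(281.9,180)]
a,t,r=fit(H,[onz(p,u,.032) for u in l]);print('w',a,t,r*1000)
o=ctrl.get_obs();e=o['ee_pos'];y=o['eef_rot'][2];d=t-e[:2];print(o['time_s'],e,y)
print('tool', (np.cos(y)*d[0]+np.sin(y)*d[1])/.02,(np.sin(y)*d[0]-np.cos(y)*d[1])/.02,'dyaw units',-(((a+np.pi-y)+np.pi)%(2*np.pi)-np.pi)/.08)
```

```text
w 0.12997625586170714 [ 0.47393183 -0.05519912] [[ 0.34749255 -0.27767736]
 [-0.37727947 -0.22909057]
 [-0.40025148  0.06207616]
 [ 0.4300384   0.44469177]]
4.4833 [ 0.47300494 -0.04631347  0.20556198] -3.0132146509247484
tool 0.010916625924998395 -0.44655987197410624 dyaw units -0.01997816495826754
```

```bash
cat >> h.py <<'E'
def holes():
    o=ctrl.get_obs();p=cam('wrist');im=ctrl.camera('wrist')
    hsv=cv2.cvtColor(im,cv2.COLOR_BGR2HSV)
    m=((hsv[...,0]>95)&(hsv[...,0]<130)&(hsv[...,1]>90)).astype('uint8')
    n,_,s,c=cv2.connectedComponentsWithStats(m)
    return o,p,im,[(s[i].tolist(),np.round(c[i],1).tolist()) for i in range(1,n) if 25<s[i,4]<200]
E
python3 - <<'E'
from h import *
for k in range(2):
    o,p,im,l=holes(); print(o['time_s'],o['ee_pos'],o['eef_rot'],p['origin'],l)
cv2.imwrite('pics/w3.png',im)
E
```

```text
4.4833 [ 0.47300494 -0.04631347  0.20556198] [ 3.14156668e+00  1.60246588e-04 -3.01321465e+00] [ 0.40148943 -0.05501009  0.38469986] [([333, 175, 11, 11, 92], [338.0, 179.9]), ([273, 176, 10, 10, 83], [277.5, 180.3]), ([175, 218, 8, 9, 58], [178.5, 222.0]), ([238, 226, 9, 9, 56], [242.0, 230.0]), ([276, 262, 9, 8, 58], [280.1, 265.4]), ([333, 262, 9, 8, 59], [337.2, 265.3])]
4.5333 [ 0.4730899  -0.04629595  0.20558459] [-3.14153799e+00  2.18651123e-04 -3.01283920e+00] [ 0.40156428 -0.0550017   0.38473177] [([273, 175, 10, 11, 84], [277.5, 180.2]), ([333, 175, 11, 11, 91], [338.0, 179.9]), ([175, 218, 8, 9, 57], [178.6, 222.0]), ([238, 226, 9, 9, 59], [242.0, 229.9]), ([333, 261, 9, 9, 61], [337.2, 265.1]), ([276, 262, 9, 8, 58], [280.1, 265.4])]
```

Run:
```python
from h import *
o=ctrl.get_obs();p=cam('wrist')
l=[(338,179.9),(337.3,265.4),(280,265.6),(277.5,180.3)]
for z in(.03,.032):
    a,t,r=fit(H,[onz(p,u,z) for u in l]);print('w',a,t,r*1000)
e=o['ee_pos'];y=o['eef_rot'][2];d=t-e[:2];print(o['time_s'],e,y)
print('tool', (np.cos(y)*d[0]+np.sin(y)*d[1])/.02,(np.sin(y)*d[0]-np.cos(y)*d[1])/.02,'dyaw units',-(((a+np.pi-y)+np.pi)%(2*np.pi)-np.pi)/.08)
im=cv2.imread('pics/w3.png')
q=proj(p,[*t,.073]);print('handle top centre proj',q)
z=cv2.resize(im[140:300,240:400],(800,800),interpolation=cv2.INTER_CUBIC)[:600]
ax=np.array([np.cos(a),np.sin(a)])
for s in(-.038,0,.038):
    u=proj(p,[*(t+s*ax),.073]); cv2.circle(z,tuple(int(v) for v in ((u-[240,140])*5)),4,(0,255,0),1)
cv2.imwrite('pics/w3z.png',z)
```

```text
w 0.13324629637661226 [ 0.47423513 -0.05539413] [[-0.01482425 -0.33823527]
 [ 0.00906033 -0.06420867]
 [-0.03817306  0.01965432]
 [ 0.04393698  0.38278961]]
w 0.13324629637661226 [ 0.47382583 -0.05539215] [[ 0.2718626  -0.47993979]
 [-0.22965707 -0.27786554]
 [-0.32456112  0.16315499]
 [ 0.28235559  0.59465035]]
4.5833 [ 0.47316851 -0.04631861  0.20562146] -3.012723484366789
tool 0.025709820268441912 -0.4541389308409097 dyaw units -0.054714089420104806
handle top centre proj [307.09813143 232.70398849]
```

View pics/w3z.png

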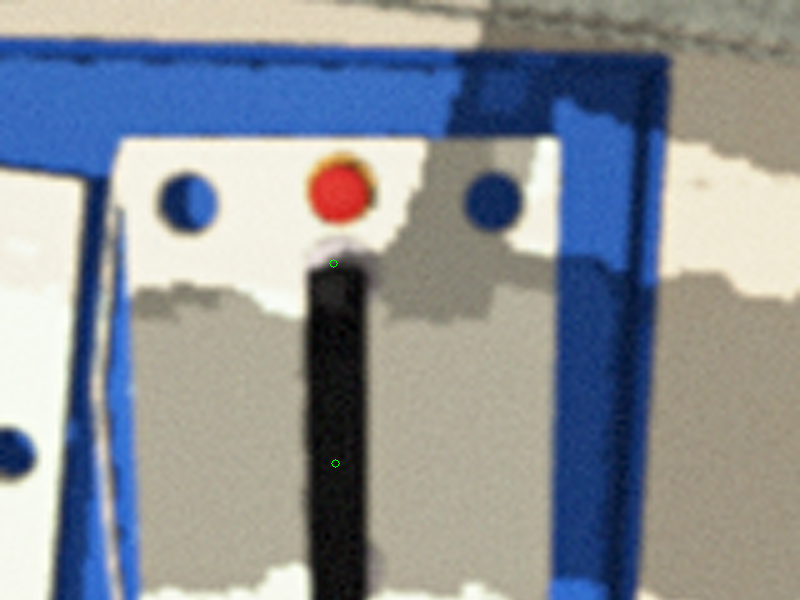

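carry_out(deltas=[{"x": 0.03,"y": -0.45,"z": 0,"wx": 0,"wy": 0,"wz": -0.04,"jaw": 45},{"x": 0,"y": 0,"z": 0.9,"wx": 0,"wy": 0,"wz": 0,"jaw": 45},{"x": 0,"y": 0,"z": 0.9,"wx": 0,"wy": 0,"wz": 0,"jaw": 45},{"x": 0,"y": 0,"z": 0.9,"wx": 0,"wy": 0,"wz": 0,"jaw": 45},{"x": 0,"y": 0,"z": 0.9,"wx": 0,"wy": 0,"wz": 0,"jaw": 45},{"x": 0,"y": 0,"z": 0.9,"wx": 0,"wy": 0,"wz": 0,"jaw": 45},{"x": 0,"y": 0,"z": 0.8,"wx": 0,"wy": 0,"wz": 0,"jaw": 45},{"x": 0,"y": 0,"z": 0.5,"wx": 0,"wy": 0,"wz": 0,"jaw": 45},{"x": 0,"y": 0,"z": 0.2,"wx": 0,"wy": 0,"wz": 0,"jaw": 45},{"x": 0,"y": 0,"z": 0,"wx": 0,"wy": 0,"wz": 0,"jaw": 45},{"x": 0,"y": 0,"z": 0,"wx": 0,"wy": 0,"wz": 0,"jaw": 45}])

```text
time_s: 5.5
ee_pos: [0.4743, -0.056, 0.0861]
eef_rot: [-3.141, 0.001, -3.01]
force: [-0.7, -0.7, 0.6]
grip_width: 0.0421
```

Run:
```python
from h import *
o,p,im,l=holes(); print(o['time_s'],o['ee_pos'],o['eef_rot'],l)
t=[.4738,-.0554]
for d in (-.038,0,.038):
  u=proj(p,[t[0]+d*np.cos(.132),t[1]+d*np.sin(.132),.073]); cv2.circle(im,tuple(int(v) for v in u),3,(0,255,0),1)
cv2.imwrite('pics/w4.png',im)
```

```text
5.5 [ 0.474312   -0.05604648  0.08608939] [-3.14130640e+00  7.28148054e-04 -3.00988961e+00] [([122, 246, 12, 14, 115], [127.5, 252.6]), ([215, 259, 12, 12, 107], [220.7, 264.7]), ([274, 310, 9, 10, 67], [278.1, 315.0]), ([352, 310, 11, 10, 71], [356.4, 315.1])]
```

View pics/w4.png

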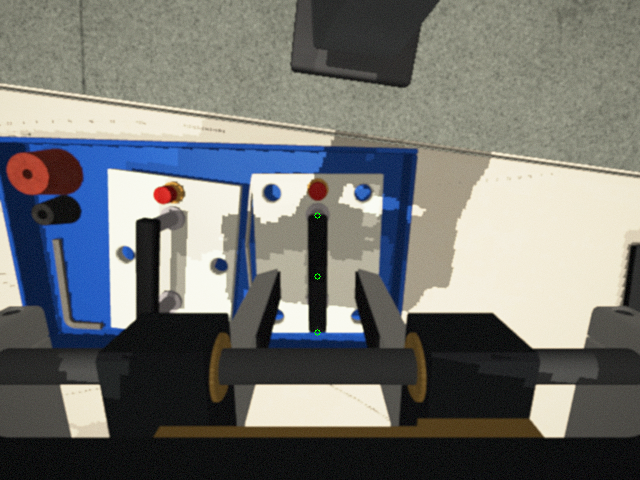

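carry_out(deltas=[{"x": 0,"y": 0,"z": 0.6,"wx": 0,"wy": 0,"wz": 0,"jaw": 45},{"x": 0,"y": 0.03,"z": 0.6,"wx": 0,"wy": 0,"wz": 0,"jaw": 45},{"x": -0.02,"y": 0,"z": 0.5,"wx": 0,"wy": 0,"wz": 0,"jaw": 45},{"x": 0,"y": 0,"z": 0.15,"wx": 0,"wy": 0,"wz": 0,"jaw": 45},{"x": 0,"y": 0,"z": 0,"wx": 0,"wy": 0,"wz": 0,"jaw": 45},{"x": 0,"y": 0,"z": 0,"wx": 0,"wy": 0,"wz": 0,"jaw": 30},{"x": 0,"y": 0,"z": 0,"wx": 0,"wy": 0,"wz": 0,"jaw": 20},{"x": 0,"y": 0,"z": 0,"wx": 0,"wy": 0,"wz": 0,"jaw": 10},{"x": 0,"y": 0,"z": 0,"wx": 0,"wy": 0,"wz": 0,"jaw": 0},{"x": 0,"y": 0,"z": 0,"wx": 0,"wy": 0,"wz": 0,"jaw": 0},{"x": 0,"y": 0,"z": 0,"wx": 0,"wy": 0,"wz": 0,"jaw": 0},{"x": 0,"y": 0,"z": 0,"wx": 0,"wy": 0,"wz": 0,"jaw": 0}], squeeze=40)

```text
time_s: 6.55
ee_pos: [0.4744, -0.0553, 0.0486]
eef_rot: [-3.141, 0.0, -3.01]
force: [0.3, -1.8, 1.6]
grip_width: 0.0115
```

carry_out(deltas=[{"x": 0,"y": 0,"z": -0.2,"wx": 0,"wy": 0,"wz": 0,"jaw": 0},{"x": 0,"y": 0,"z": -0.4,"wx": 0,"wy": 0,"wz": 0,"jaw": 0},{"x": 0,"y": 0,"z": -0.7,"wx": 0,"wy": 0,"wz": 0,"jaw": 0},{"x": 0,"y": 0,"z": -0.9,"wx": 0,"wy": 0,"wz": 0,"jaw": 0},{"x": 0,"y": 0,"z": -0.9,"wx": 0,"wy": 0,"wz": 0,"jaw": 0},{"x": 0,"y": 0,"z": -0.9,"wx": 0,"wy": 0,"wz": 0,"jaw": 0},{"x": 0,"y": 0,"z": -0.9,"wx": 0,"wy": 0,"wz": 0,"jaw": 0},{"x": 0,"y": 0,"z": -0.6,"wx": 0,"wy": 0,"wz": 0,"jaw": 0},{"x": 0,"y": 0,"z": -0.3,"wx": 0,"wy": 0,"wz": 0,"jaw": 0},{"x": 0,"y": 0.3,"z": 0,"wx": 0,"wy": 0,"wz": 0,"jaw": 0},{"x": 0,"y": 0.5,"z": 0,"wx": 0,"wy": 0,"wz": 0,"jaw": 0},{"x": 0,"y": 0.7,"z": 0,"wx": 0,"wy": 0,"wz": 0,"jaw": 0}])

```text
time_s: 7.55
ee_pos: [0.4697, -0.0249, 0.1636]
eef_rot: [3.141, -0.001, -3.011]
force: [1.0, -0.4, -2.9]
grip_width: 0.0114
```

carry_out(deltas=[{"x": 0,"y": 0.7,"z": 0,"wx": 0,"wy": 0,"wz": 0,"jaw": 0},{"x": 0,"y": 0.7,"z": 0,"wx": 0,"wy": 0,"wz": 0,"jaw": 0},{"x": 0,"y": 0.7,"z": 0,"wx": 0,"wy": 0,"wz": 0,"jaw": 0},{"x": 0,"y": 0.7,"z": 0,"wx": 0,"wy": 0,"wz": 0,"jaw": 0},{"x": 0,"y": 0.7,"z": 0,"wx": 0,"wy": 0,"wz": 0,"jaw": 0},{"x": 0,"y": 0.5,"z": 0,"wx": 0,"wy": 0,"wz": 0,"jaw": 0},{"x": 0,"y": 0.3,"z": 0,"wx": 0,"wy": 0,"wz": 0,"jaw": 0},{"x": 0,"y": 0,"z": 0,"wx": 0,"wy": 0,"wz": 0,"jaw": 0},{"x": 0,"y": 0,"z": 0,"wx": 0,"wy": 0,"wz": 0,"jaw": 0},{"x": 0,"y": 0,"z": 0,"wx": 0,"wy": 0,"wz": 0,"jaw": 0},{"x": 0,"y": 0,"z": 0,"wx": 0,"wy": 0,"wz": 0,"jaw": 0},{"x": 0,"y": 0,"z": 0,"wx": 0,"wy": 0,"wz": 0,"jaw": 0}])

```text
time_s: 8.55
ee_pos: [0.4591, 0.0593, 0.1644]
eef_rot: [-3.142, -0.0, -3.011]
force: [-1.1, -0.7, -2.3]
grip_width: 0.0114
```

Run:
```python
from h import *
o=ctrl.get_obs();p=cam('wrist');snap('wrist','w5.png')
print(o['time_s'],o['ee_pos'],o['eef_rot'],o['force'],p['origin'],p['attitude'])
for l in ['cell_top','cell_hole1','cover_hole1']: print(ctrl.mark_of('wrist',l)[:6])
snap('side','s5.png')
```

```text
8.55 [0.45911023 0.05932247 0.16438835] [-3.14153651e+00 -6.58533668e-05 -3.01063509e+00] [-1.13072127 -0.7307719  -2.3375368 ] [0.38765272 0.05045899 0.34356301] [ 2.89287381e+00 -5.53554473e-04  1.70199847e+00]
[{'position': [296.4, 522.6], 'conf': 0.76}]
[{'position': [342.7, 484.7], 'conf': 0.84}, {'position': [251.1, 487.6], 'conf': 0.75}, {'position': [246.8, 561.6], 'conf': 0.71}, {'position': [336.9, 550.9], 'conf': 0.56}, {'position': [199.4, 367.1], 'conf': 0.56}]
[{'position': [199.8, 263.4], 'conf': 0.61}, {'position': [264.1, 317.7], 'conf': 0.21}]
```

View pics/w5.png

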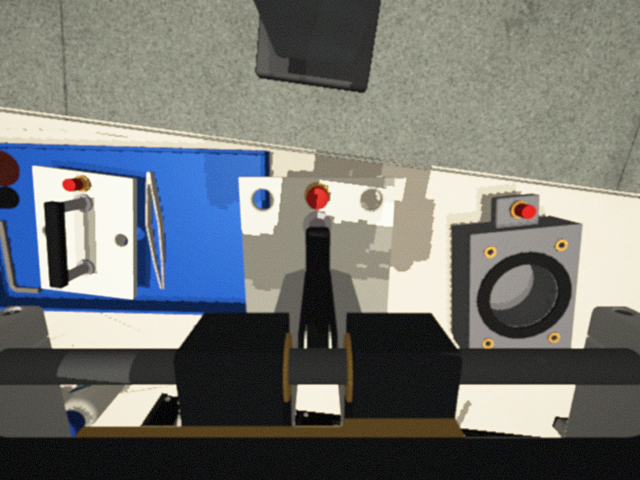

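View pics/s5.png

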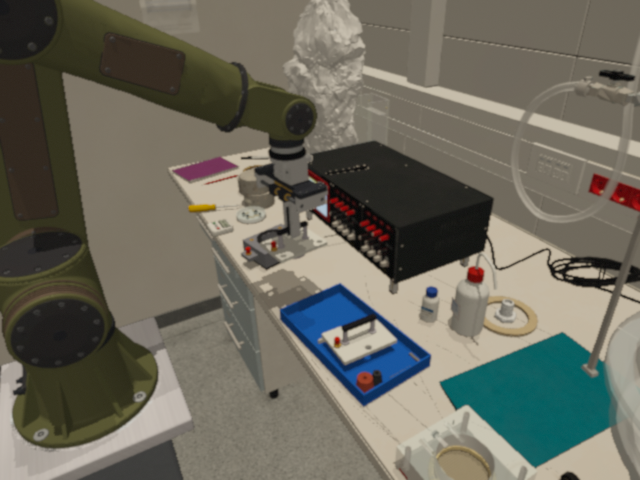

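The cover hangs level. The cell's brass holes show near (490,252), (561,245), (488,343) and (554,338). I'll measure them accurately, along with the cover as held.

Run:
```python
from h import *
p=cam('wrist'); o=ctrl.get_obs(); im=cv2.imread('pics/w5.png')
cv2.imwrite('pics/w5z.png',cv2.resize(im[180:360,440:600],None,fx=3.3,fy=3.3,interpolation=cv2.INTER_CUBIC))
hsv=cv2.cvtColor(im,cv2.COLOR_BGR2HSV)
m=((hsv[...,0]>8)&(hsv[...,0]<28)&(hsv[...,1]>110)).astype('uint8'); m[:,:460]=0
m=cv2.morphologyEx(m,cv2.MORPH_CLOSE,np.ones((5,5)))
n,_,s,c=cv2.connectedComponentsWithStats(m); 
for i in range(1,n):
    if s[i,4]>15: print(s[i],c[i])
cv2.imwrite('pics/w5c.png',cv2.resize(im[150:260,220:420],None,fx=4,fy=4,interpolation=cv2.INTER_CUBIC))
```

```text
[510 201  17  17 114] [515.86842105 208.15789474]
[555 239  13  12 117] [560.93162393 244.67521368]
[484 246  13  12 112] [489.88392857 251.59821429]
[548 332  12  11  91] [553.56043956 337.21978022]
[482 338  12  11  98] [487.54081633 343.42857143]
[460 429   8  10  55] [462.89090909 432.87272727]
```

View pics/w5z.png

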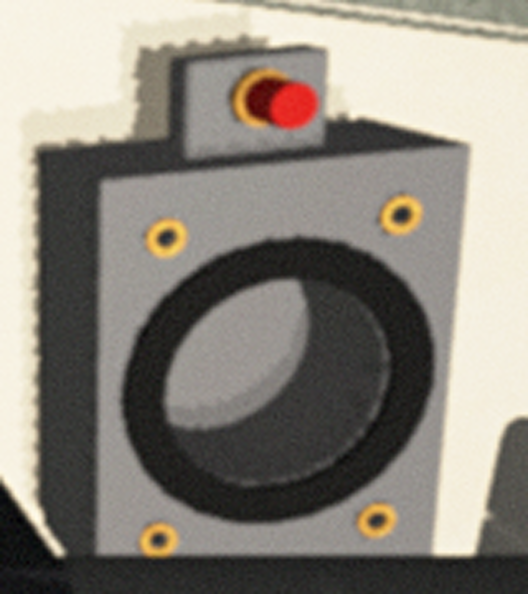

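View pics/w5c.png

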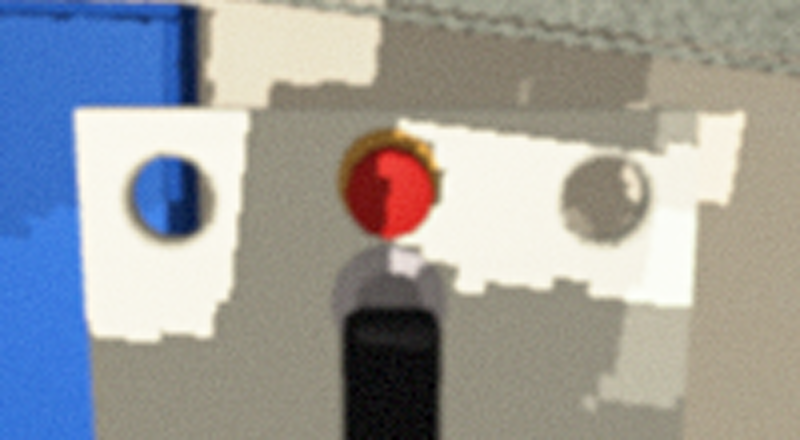

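Run:
```python
from h import *
o=ctrl.get_obs();p=cam('wrist')
l=[(560.9,244.6),(553.6,337.3),(487.5,343.4),(489.9,251.6)]
a,t,r=fit(H,[onz(p,u,.05) for u in l]);print('cell',a,t,np.round(r*1000,2).tolist())
zt=o['ee_pos'][2]-.0446+.028
W=[onz(p,u,zt) for u in[(371.2,199.5),(262.7,199.2)]]
b,tc,r=fit(H[[0,3]],W);print('cover',b,tc,np.round(r*1000,2).tolist(), np.linalg.norm(W[0]-W[1]))
e=o['ee_pos'];y=o['eef_rot'][2];print(o['time_s'],e,y,'expected cover',y+np.pi)
print('cover in tool',[(np.cos(y)*(tc-e[:2])[0]+np.sin(y)*(tc-e[:2])[1])*1e3,(np.sin(y)*(tc-e[:2])[0]-np.cos(y)*(tc-e[:2])[1])*1e3])
q=p.copy()
print([proj(p,[*(tc+ (R.from_euler('z',b).as_matrix()[:2,:2]@h)),zt]) for h in ([-.038,0],[.05,0])])
```

```text
cell 0.23432686533669098 [0.48960617 0.26037113] [[-0.19, -0.0], [0.11, 0.09], [0.22, -0.05], [-0.14, -0.03]]
cover 0.12883721471591794 [0.45886522 0.05989684] [[0.03, -0.24], [-0.03, 0.24]] 0.06352195618141175
8.8 [0.4590773  0.05960873 0.16444556] -3.0102285579434995 expected cover 0.1313640956462936
cover in tool [np.float64(0.17251231348152865), np.float64(0.31341510487684826)]
[array([316.92245389, 214.5436468 ]), array([316.58547208, 346.95543193])]
```

carry_out(deltas=[{"x": 0,"y": 0,"z": 0,"wx": 0,"wy": 0,"wz": -0.3,"jaw": 0},{"x": 0,"y": 0,"z": 0,"wx": 0,"wy": 0,"wz": -0.4,"jaw": 0},{"x": 0,"y": 0,"z": 0,"wx": 0,"wy": 0,"wz": -0.4,"jaw": 0},{"x": 0,"y": 0,"z": 0,"wx": 0,"wy": 0,"wz": -0.19,"jaw": 0},{"x": -0.12,"y": 0.3,"z": 0,"wx": 0,"wy": 0,"wz": 0,"jaw": 0},{"x": -0.2,"y": 0.5,"z": 0,"wx": 0,"wy": 0,"wz": 0,"jaw": 0},{"x": -0.28,"y": 0.7,"z": 0,"wx": 0,"wy": 0,"wz": 0,"jaw": 0},{"x": -0.32,"y": 0.8,"z": 0,"wx": 0,"wy": 0,"wz": 0,"jaw": 0},{"x": -0.32,"y": 0.8,"z": 0,"wx": 0,"wy": 0,"wz": 0,"jaw": 0},{"x": -0.32,"y": 0.8,"z": 0,"wx": 0,"wy": 0,"wz": 0,"jaw": 0},{"x": -0.32,"y": 0.8,"z": 0,"wx": 0,"wy": 0,"wz": 0,"jaw": 0},{"x": -0.32,"y": 0.8,"z": 0,"wx": 0,"wy": 0,"wz": 0,"jaw": 0}])

```text
time_s: 9.8
ee_pos: [0.4762, 0.1788, 0.1644]
eef_rot: [3.141, -0.0, -2.907]
force: [-0.2, -1.2, -2.1]
grip_width: 0.0116
```

carry_out(deltas=[{"x": -0.32,"y": 0.8,"z": 0,"wx": 0,"wy": 0,"wz": 0,"jaw": 0},{"x": -0.32,"y": 0.8,"z": 0,"wx": 0,"wy": 0,"wz": 0,"jaw": 0},{"x": -0.32,"y": 0.8,"z": 0,"wx": 0,"wy": 0,"wz": 0,"jaw": 0},{"x": -0.28,"y": 0.7,"z": 0,"wx": 0,"wy": 0,"wz": 0,"jaw": 0},{"x": -0.2,"y": 0.5,"z": 0,"wx": 0,"wy": 0,"wz": 0,"jaw": 0},{"x": -0.12,"y": 0.29,"z": 0,"wx": 0,"wy": 0,"wz": 0,"jaw": 0},{"x": 0,"y": 0,"z": 0,"wx": 0,"wy": 0,"wz": 0,"jaw": 0},{"x": 0,"y": 0,"z": 0,"wx": 0,"wy": 0,"wz": 0,"jaw": 0},{"x": 0,"y": 0,"z": 0,"wx": 0,"wy": 0,"wz": 0,"jaw": 0},{"x": 0,"y": 0,"z": 0,"wx": 0,"wy": 0,"wz": 0,"jaw": 0},{"x": 0,"y": 0,"z": 0,"wx": 0,"wy": 0,"wz": 0,"jaw": 0},{"x": 0,"y": 0,"z": 0,"wx": 0,"wy": 0,"wz": 0,"jaw": 0}])

```text
time_s: 10.8
ee_pos: [0.4886, 0.2595, 0.1646]
eef_rot: [-3.142, 0.0, -2.907]
force: [0.7, 0.3, -2.9]
grip_width: 0.0115
```

Run:
```python
from h import *
o=ctrl.get_obs();p=cam('wrist');im=snap('wrist','w6.png')
print(o['time_s'],o['ee_pos'],o['eef_rot'],o['force'],o['grip_width'])
cv2.imwrite('pics/w6z.png',cv2.resize(im[150:350,200:440],None,fx=3.3,fy=3,interpolation=cv2.INTER_CUBIC))
```

```text
10.8 [0.48856329 0.25950883 0.16456684] [-3.14158405e+00  1.09463354e-04 -2.90735273e+00] [ 0.74771517  0.31453361 -2.87709804] 0.011475623643810266
```

View pics/w6.png

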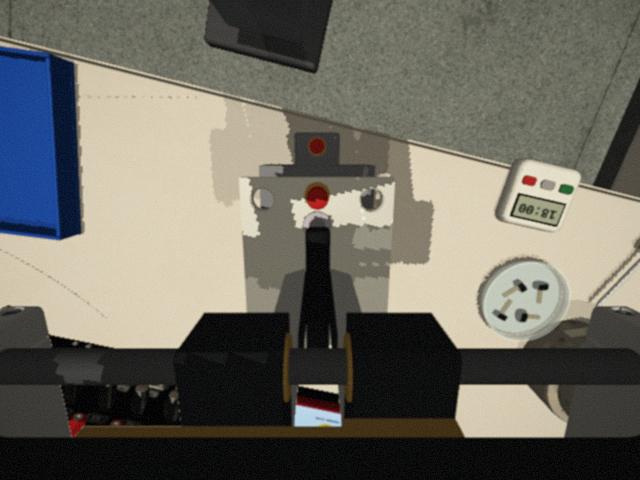

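carry_out(deltas=[{"x": -0.06,"y": 0.02,"z": 0.2,"wx": 0,"wy": 0,"wz": 0,"jaw": 0},{"x": 0,"y": 0,"z": 0.4,"wx": 0,"wy": 0,"wz": 0,"jaw": 0},{"x": 0,"y": 0,"z": 0.5,"wx": 0,"wy": 0,"wz": 0,"jaw": 0},{"x": 0,"y": 0,"z": 0.5,"wx": 0,"wy": 0,"wz": 0,"jaw": 0},{"x": 0,"y": 0,"z": 0.4,"wx": 0,"wy": 0,"wz": 0,"jaw": 0},{"x": 0,"y": 0,"z": 0.2,"wx": 0,"wy": 0,"wz": 0,"jaw": 0},{"x": 0,"y": 0,"z": 0.1,"wx": 0,"wy": 0,"wz": 0,"jaw": 0},{"x": 0,"y": 0,"z": 0,"wx": 0,"wy": 0,"wz": 0,"jaw": 0},{"x": 0,"y": 0,"z": 0,"wx": 0,"wy": 0,"wz": 0,"jaw": 0},{"x": 0,"y": 0,"z": 0,"wx": 0,"wy": 0,"wz": 0,"jaw": 0},{"x": 0,"y": 0,"z": 0,"wx": 0,"wy": 0,"wz": 0,"jaw": 0}])

```text
time_s: 11.77
ee_pos: [0.4897, 0.2606, 0.1189]
eef_rot: [3.141, 0.001, -2.907]
force: [-0.1, -0.4, -2.6]
grip_width: 0.0116
```

Run:
```python
from h import *
o=ctrl.get_obs();p=cam('wrist');im=snap('wrist','w7.png')
print(o['time_s'],o['ee_pos'],o['eef_rot'],o['force'],o['grip_width'])
c=np.array([.4896,.2604]);M=R.from_euler('z',.2343).as_matrix()[:2,:2]
for n,h,z in [('T',[-.081,0],.053),('h1',H[0],.05),('h4',H[3],.05)]: print(n,proj(p,[*(c+M@h),z]))
cv2.imwrite('pics/w7z.png',cv2.resize(im[110:260,220:420],(800,600),interpolation=cv2.INTER_CUBIC))
```

```text
11.7667 [0.48973478 0.26064882 0.11889469] [ 3.14143590e+00  7.49991121e-04 -2.90674624e+00] [-0.07400869 -0.35347026 -2.5689709 ] 0.011627510952535985
T [316.05515066 141.89468642]
h1 [359.50612824 190.17004193]
h4 [272.62968846 190.10517908]
```

View pics/w7z.png

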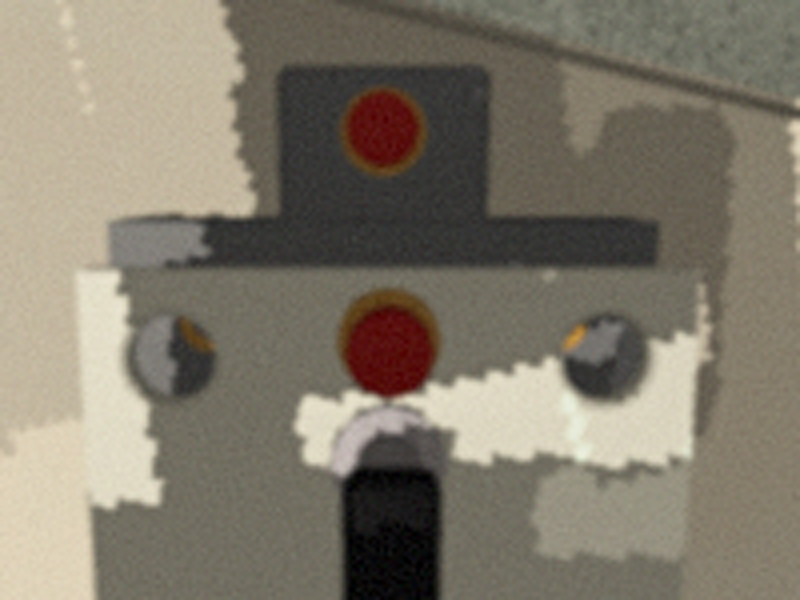

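Cell terminal is at (316,142.5) against a predicted (316.1,141.9), and brass shows symmetrically through both near holes. Lowering to the final height.

carry_out(deltas=[{"x": 0,"y": -0.01,"z": 0.15,"wx": 0,"wy": 0,"wz": 0,"jaw": 0},{"x": 0,"y": 0,"z": 0.25,"wx": 0,"wy": 0,"wz": 0,"jaw": 0},{"x": 0,"y": 0,"z": 0.3,"wx": 0,"wy": 0,"wz": 0,"jaw": 0},{"x": 0,"y": 0,"z": 0.3,"wx": 0,"wy": 0,"wz": 0,"jaw": 0},{"x": 0,"y": 0,"z": 0.3,"wx": 0,"wy": 0,"wz": 0,"jaw": 0},{"x": 0,"y": 0,"z": 0.17,"wx": 0,"wy": 0,"wz": 0,"jaw": 0},{"x": 0,"y": 0,"z": 0.1,"wx": 0,"wy": 0,"wz": 0,"jaw": 0},{"x": 0,"y": 0,"z": 0,"wx": 0,"wy": 0,"wz": 0,"jaw": 0},{"x": 0,"y": 0,"z": 0,"wx": 0,"wy": 0,"wz": 0,"jaw": 0},{"x": 0,"y": 0,"z": 0,"wx": 0,"wy": 0,"wz": 0,"jaw": 0},{"x": 0,"y": 0,"z": 0,"wx": 0,"wy": 0,"wz": 0,"jaw": 0},{"x": 0,"y": 0,"z": 0,"wx": 0,"wy": 0,"wz": 0,"jaw": 0}])

```text
time_s: 12.82
ee_pos: [0.4897, 0.2604, 0.0873]
eef_rot: [3.142, 0.0, -2.907]
force: [0.8, -0.1, -1.7]
grip_width: 0.0119
```

Run:
```python
from h import *
o=ctrl.get_obs();p=cam('wrist');im=snap('wrist','w8.png')
print(o['time_s'],o['ee_pos'],o['eef_rot'],o['force'],o['moment'],o['grip_width'])
c=np.array([.4896,.2604]);M=R.from_euler('z',.2343).as_matrix()[:2,:2]
for n,h,z in [('T',[-.081,0],.053),('h1',H[0],.05),('h4',H[3],.05),('H1',H[0],.071),('H4',H[3],.071),('CT',[-.05,0],.09)]: print(n,proj(p,[*(c+M@h),z]))
cv2.imwrite('pics/w8z.png',cv2.resize(im[110:260,220:420],(800,600),interpolation=cv2.INTER_CUBIC))
im=snap('side','s8.png')
cv2.imwrite('pics/s8z.png',cv2.resize(im[180:300,200:360],(800,600),interpolation=cv2.INTER_CUBIC))
```

```text
12.8167 [0.48970196 0.26039432 0.08726152] [ 3.14156330e+00  3.64932431e-04 -2.90676925e+00] [ 0.7602014  -0.06563945 -1.71434308] [ 0.02720723  0.04995082 -0.02836385] 0.011857421711151322
T [316.26487986 140.06393354]
h1 [365.85877588 195.27253224]
h4 [266.67822253 195.1997711 ]
H1 [370.9338273  199.42199714]
H4 [261.42925604 199.34295704]
CT [316.09524038 198.28686673]
```

View pics/w8z.png

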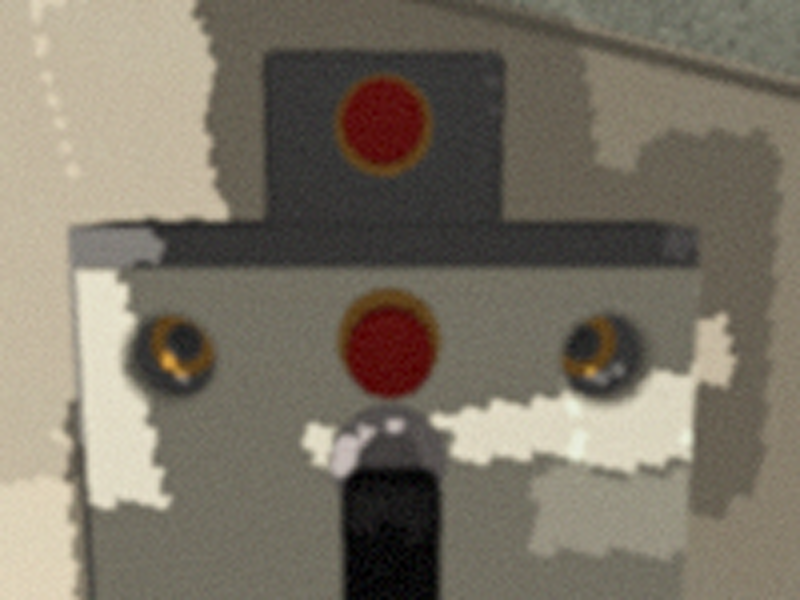

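View pics/s8z.png

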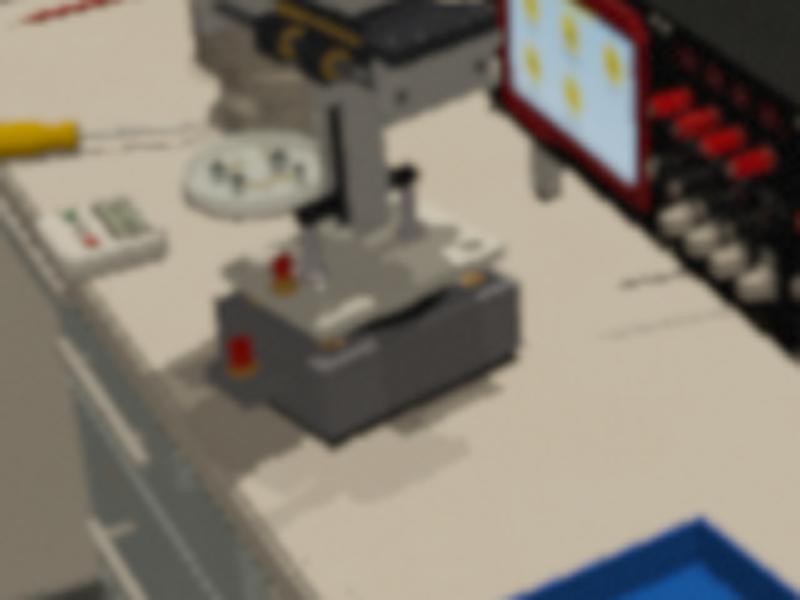

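```bash
python3 -c "
from h import *
o=ctrl.get_obs();print(o['time_s'],o['ee_pos'],o['joint_vel'].round(4),o['force']);print(ctrl.hand_in())"
```

```text
12.9167 [0.48968411 0.26038852 0.08720147] [0.0003 0.0011 0.0011 0.     0.0004 0.0004] [-0.09188724 -0.33273867 -2.08783865]
the job is handed in; nothing more can be done
None
```

The four-hole cover is lifted out of the tray and held over the cell, and the job is handed in at 12.9 s. No verdict came back. Its red terminal is at the same end as the cell's.

**Last checks, before handing in:**
- **Centring:** Through the two near holes, the brass inserts sit where they should to within about 1 px. Cover-to-cell offset is about 0.5 mm by estimate. The two far holes were hidden by the gripper, so I checked them only through the fitted poses.
- **Height:** By the arm's pose, the plate is about 9.6 mm above the gasket, assuming no slip in the grip. The pictures showed no sign of slip.
- **Level and still:** Tool tilt was below 0.001 rad and the joints were essentially at rest.
- **Contact:** The measured force is about 2 N downward, in the range seen since the lift. That fits the cover's weight alone, with no contact on the cell.
- **Other things:** After the lift, the two-hole cover was still lying in the tray, though I did not measure its shift. The timer and bottles were not approached. The tweezers shifted to lean between the covers.

**Disagreements:** The top camera put both the cover and the cell about 3 mm further to -y than the wrist camera did. I used the wrist camera's values, since it agreed with the arm. My first three move calls were refused because some keys were missing from the rows; nothing moved.

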